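# Lock a sample box into its freezer rack

## Robot

A 6-joint arm with a two-finger parallel gripper is mounted at the origin on the work surface. World frame = base frame: x ahead of the robot, y to its left, z up, the work surface at z = 0. Lengths are in mm, angles in rad, forces in N, time in s.
With the tool pointing down it reaches from about 300 to 775 mm from the base axis. Payload 14.6 kg.
Tool frame: the origin (TCP) lies at the very end of the fingers, on their centre line; the grasp point (between the pads) lies 19 mm behind it; z points along the fingers, x is the direction in which the jaws open and shut, and the axes are right-handed (so a half turn about z gives the same grasp; the last joint's range is limited). The gripper opens to 85 mm and grips with 20 to 120 N. Pads are 22 mm wide; open, the fingers measure 114 mm over their backs; the gripper's body (76 mm by 85 mm) begins 54 mm behind the grasp point. The pads swing forward as they close: fully open they stand 13 mm farther back than shut.
Start: joints at [-1.381, 0.3, 1.521, -0, 1.321, -0.067], TCP at [139.686, -531.956, 231.281] pointing down, gripper open.
Joint ranges: [-3.03, 3.03], [-0.79, 2.21], [0.23, 2.52], [-1.04, 4.18], [0, 3.07], [-2.55, 2.55]. Speed limits (rad/s): [2.22, 2.22, 2.57, 3.14, 3.14, 3.14].

## Interface

Orientations are given as a rotation vector (axis times angle).
In Python, from cell import telemetry, vision, finish_job gives the robot as it stands.
- The arm moves only by the tool send_rows, never from a script. Its argument "steps" is a list of rows, each an object with "linear": the shift along the world's x, y, z in units of 150 mm (1.0 is 150 mm), a list of three; "angular": the turn, a rotation vector about the world's x, y, z in units of 2 pi rad (1.0 is 2 pi rad), a list of three; "gripper": the opening, from 0 (shut) to 1 (fully open). A call has 1 to 8 rows; each row is the pose to reach, as a shift and turn from the pose commanded when the call began, turning the shorter way round; what a row does not reach only later rows make up. A row lasts 1/8 s, in which the tool goes at most 62.5 mm and 10.7 degrees, less where a joint would pass 70% of its speed; a pose out of reach is approached as far as the arm can. A call with a number of a shift or a turn outside -1 to 1 is refused whole. A call with a gripper value outside its range is refused whole. The fingers move at their own pace and stop on an object; the grip force is fixed at half the most. Time passes only in rows, so rows that repeat a pose let the fingers close. It gives the time, the measured TCP pose, the force and the opening at its end, in the units of the state.
- telemetry.state(): the state, without advancing time (a new reading comes with each control period).
- vision.read_camera(name): name is "scene" or "top" or "wrist"; returns a dict with "color" (420x560x3 uint8, blue, green, red), "range_z" (420x560 float32, mm along the optical axis (not along the pixel's ray), 0 where there is no reading), "fovy" (degrees; the focal length in pixels is half the picture's height over the tangent of half this angle, whatever the lens; pixels are square), "cx", "cy" (the principal point, pixels), "position" and "rotation" of the camera in the world; the wrist camera has in their place "mount" (4x4, takes a point from camera to tool coordinates, whose origin is the TCP and whose axes are the tool frame's). Camera axes: x right, y down, z forward; pixel columns grow to the right and rows downward; lengths in mm; the calibration is good to about 2 mm. A picture is of the moment at which its call begins: read the wrist's pose just before it.
- finish_job(): hands the job in, once; it reports no verdict.
Trained networks look in a picture, given as the dict that the camera call returned (one of the last four; its "shot" number tells which), for a name from the list of things; names that differ only in an ending like _2 or _b are one class to them, and where a whole thing is asked for, a point or a joint stands for the part that bears it (a point fixed in the world has none). Each returns a list of dicts, best first, with "score" (0 to 1); they miss things now and then, are a little off and sometimes report something else, mostly with a low value. They report only what shows in the picture. A call takes as long as a camera call. They do not tell look-alikes from the thing itself.
- vision.cut_out(name, picture): "pixels" (420x560 bool, what is visible of it) and "xy" ([column, row] in pixels, amid what is visible of it).
- vision.place_of(name, picture): "xy" ([column, row] in pixels: a listed point, or the origin of a listed thing).
The state is a dict: "clock": time; "joint_pos": joint angles; "dq": joint speeds; "joint_efforts": joint torques, N m; "tool_pos": TCP position; "ee_rot": TCP orientation; "wrist_force": force on the tool from outside, world axes, zero at the start; "wrist_torque": the same for the moment, N m; "gripper_width": finger opening in mm.
Only numpy, scipy, OpenCV 4.12 (cv2) and the standard library are available. Lean on these libraries where they do the work, as an engineer would, in place of code of your own. Each camera call takes 0.05 s, during which the arm holds its last target.

## Task

The sample box is sticking out of its freezer rack: push it all the way back against the rack's back wall. Then lock it in: take the long steel locking rod from its cradle, push its tip end partway into the sleeve beside the rack opening and let go, take a new hold of the shaft in its rear half, nearer the head, and push the rod home until its head sits against the sleeve. Let go of everything, and leave the amber bottle and the pipette-tip box where they stand.

Things in the scene. Friction and masses are not known exactly. Their poses are not given: they have to be found in the camera images.
- rack: Fixed steel rack, open on top and at the front. Origin: centre of footprint on the bench; +x points into the rack, +y left, z up; yaw -3 to +14 deg. Side walls at y = +-70 mm, 85 mm high, x -61 to 72; floor (x -93 to 72) top 30 mm above the bench; back wall's inner face at x = +70 mm; a top strap bridges x 40 to 70 mm, 87 mm high.
- bore_mouth (a point): Centre of the bore's mouth, 46 mm above the bench, at x -76, y -170 mm in the rack's frame, axes as the rack's. The sleeve, an aluminium block 32 mm square (top 62 mm above the bench), runs 90 mm from here along +y to the right side of the rack's opening; straight round through bore 14.5 mm, mouth chamfer 4 mm. Home, the rod's tip is 262 mm from here along +y.
- keeper (a point): Centre of the 22 mm hole in the keeper, a fixed 36 mm square, 10 mm thick plate left of the rack's opening, in line with the sleeve's bore (251 mm from its mouth along +y). The rod's path from sleeve to keeper crosses the opening 7 mm clear of the front of a seated box.
- box: White sample box 133 x 133 x 50 mm, 0.25 to 0.5 kg, loose on the rack floor between the side walls, turned as the rack is. Origin: centre of its underside (30 mm above the bench); front face at its own x = -66.5 mm. It starts 30 to 60 mm short of the back wall, barring the rod's way; fully back, its origin is at x = +3.5 mm in the rack's frame.
- rod: Loose steel rod, 0.19 to 0.26 kg: shaft 12 mm thick, 262 mm long, round head 24 mm across, 12 mm thick at its -y end. Origin: on the axis at mid-shaft (balance point 20 mm towards the head); +y runs along the shaft to the tip (last 6 mm tapered to 7 mm). Starts level in the cradle, axis 26 mm above the bench, tip roughly to world +y.
- rod_tip (a point): Centre of the rod's tip, 131 mm from the rod's origin along its +y.
- rod_head (a point): Centre of the outer face of the rod's head, 143 mm from the rod's origin along its -y (the head's underside, which meets the sleeve, is at -131 mm); the face to push on to press the rod home.
- cradle: Fixed grey plastic cradle holding the rod: base 52 x 190 x 6 mm, two notched posts (40 mm across the rod, 12 mm along it, 31 mm high, notch 17 mm wide) at y = +-80 mm, room for fingers between. Origin: centre of its underside; its y is the rod's direction at the start.
- bottle: Bystander: loose amber bottle, 60 mm across, 130 mm high, origin at the centre of its underside.
- tipbox: Bystander: loose pipette-tip box with a lid, 87 x 122 x 63 mm, origin at the centre of its underside.
Mind the look-alikes: they are no part of the job. What is meant by the box is not green or pink, and is the larger of those in its own colour.

How it is judged:
By the outcome, as a careful person would: the job done as asked, in the order asked, and still so for the second after the job is handed in, with the robot touching nothing.
It also fails if it takes over 72 s, if anything falls off the work surface, if the arm or the gripper's body presses on something with over 40 N, if the wrist force passes 120 N, or if a joint passes its speed limit or range.

## Working session

There is one attempt and no reset: what is moved stays moved. The work goes in short steps, Python scripts to look and compute and a tool call to move; the robot and the scene stay as the last step left them, time stands still between calls to the robot, and variables do not carry over. Pictures are saved under pics/ and viewed, and the job is handed in when it is done.

Besides the shell and the picture viewer there is one more tool, called after "Call:" by a JSON object that holds its "name" and its "arguments", one argument or row to a line. send_rows: Moves the arm, as the interface text tells. Its arguments: {"type":"object","properties":{"steps":{"type":"array"}},"required":["steps"]}

```bash
ls; mkdir -p pics
cat > h.py <<'E'
import numpy as np, cv2
from cell import telemetry, vision, finish_job
from scipy.spatial.transform import Rotation as R
def cam(p, tcp=None):
    f=p["color"].shape[0]/2/np.tan(np.radians(p["fovy"])/2)
    if "mount" in p:
        M=np.array(p["mount"]); Rt=R.from_rotvec(tcp["ee_rot"]).as_matrix()
        Rc=Rt@M[:3,:3]; t=Rt@M[:3,3]+np.array(tcp["tool_pos"])
    else:
        Rc=np.array(p["rotation"]); t=np.array(p["position"])
        if Rc.shape!=(3,3): Rc=R.from_rotvec(Rc).as_matrix()
    return f,Rc,t
def cloud(p,tcp=None):
    f,Rc,t=cam(p,tcp); z=p["range_z"]; v,u=np.mgrid[:z.shape[0],:z.shape[1]]
    P=np.stack([(u-p["cx"])/f*z,(v-p["cy"])/f*z,z],-1)@Rc.T+t
    P[z<=0]=np.nan
    return P
def ray_at_z(p,uv,zw,tcp=None):
    f,Rc,t=cam(p,tcp); d=Rc@np.array([(uv[0]-p["cx"])/f,(uv[1]-p["cy"])/f,1.])
    return t+d*(zw-t[2])/d[2]
def proj(p,X,tcp=None):
    f,Rc,t=cam(p,tcp); q=(np.atleast_2d(X)-t)@Rc
    return np.c_[q[:,0]/q[:,2]*f+p["cx"],q[:,1]/q[:,2]*f+p["cy"]]
E
python3 - <<'E'
from h import *
s=telemetry.state(); print(s)
for n in ["scene","top","wrist"]:
    p=vision.read_camera(n); cv2.imwrite(f"pics/{n}0.png",p["color"]); print(n,p["fovy"],p["cx"],p["cy"],p.get("position"),p["color"].shape)
    for k in ["rack","box","rod","bore_mouth","keeper","rod_tip","rod_head","cradle","bottle","tipbox"]:
        try: print(k,[(np.round(d["xy"]).tolist(),round(d["score"],2)) for d in vision.place_of(k,p)][:4])
        except Exception as e: print(k,e)
E
```

```text
pics
{'clock': 0.0, 'joint_pos': array([-1.38062259e+00,  3.00500889e-01,  1.52161405e+00,  4.58092835e-05,
        1.32071361e+00, -6.66021215e-02]), 'dq': array([ 0.00180212, -0.0005234 ,  0.00040898, -0.00203944,  0.00068486,
        0.00110778]), 'joint_efforts': array([-1.17451702e-03, -5.43504775e+01, -3.61796772e+01, -9.62776517e-05,
        3.95291383e-03, -5.15480360e-05]), 'tool_pos': array([ 139.63935746, -531.72119917,  230.69103434]), 'ee_rot': array([-2.48689605e+00,  1.91822856e+00,  1.40834152e-03]), 'wrist_force': array([ 0.88536621, -0.28228531, -0.08565614]), 'wrist_torque': array([ 0.00585678, -0.0109609 ,  0.00750836]), 'gripper_width': 85.22289897268381}
scene 50.77842389279873 281.4910582442838 210.6748007325834 [1207.42572904 -699.68098261  659.03666962] (420, 560, 3)
rack [([345.0, 209.0], 0.87)]
box [([250.0, 190.0], 0.91), ([329.0, 254.0], 0.76), ([406.0, 243.0], 0.73), ([335.0, 195.0], 0.63)]
rod [([142.0, 229.0], 0.66)]
bore_mouth [([285.0, 212.0], 0.77)]
keeper []
rod_tip [([188.0, 209.0], 0.81), ([285.0, 210.0], 0.7)]
rod_head [([91.0, 261.0], 0.64)]
cradle [([148.0, 242.0], 0.78)]
bottle [([388.0, 183.0], 0.74)]
tipbox [([326.0, 164.0], 0.68)]
top 46.34780885307208 282.50941677291644 209.3357960551221 [ 419.0698323   -47.42561797 1557.25833757] (420, 560, 3)
rack [([222.0, 198.0], 0.71)]
box [([260.0, 284.0], 0.96), ([275.0, 170.0], 0.91), ([227.0, 142.0], 0.71), ([218.0, 211.0], 0.58)]
rod [([369.0, 280.0], 0.66)]
bore_mouth [([275.0, 216.0], 0.87)]
keeper [([195.0, 222.0], 0.67)]
rod_tip [([327.0, 286.0], 0.57)]
rod_head [([414.0, 270.0], 0.92)]
cradle [([369.0, 281.0], 0.84)]
bottle [([158.0, 207.0], 0.7), ([222.0, 200.0], 0.51)]
tipbox [([170.0, 270.0], 0.92), ([222.0, 200.0], 0.3)]
wrist 66.79477896500029 281.7120185363091 206.86313353977388 None (420, 560, 3)
rack []
box []
rod []
bore_mouth []
keeper []
rod_tip []
rod_head []
cradle []
bottle []
tipbox []
```

View pics/scene0.png

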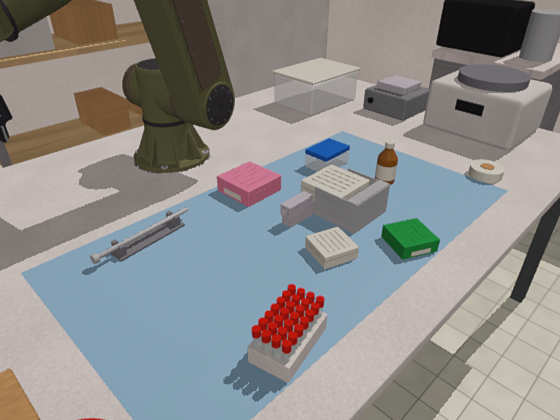

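View pics/top0.png

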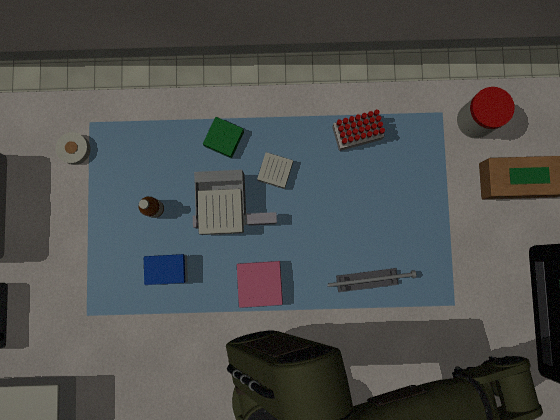

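View pics/wrist0.png

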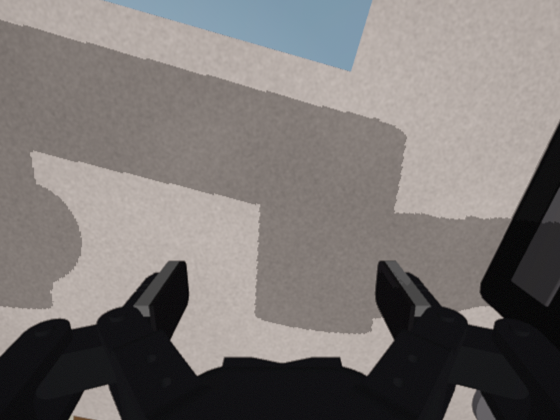

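The white box inside the rack (top 218,211; scene 335,195) is the one wanted. The look-alikes are the small white box (top 275,170), the green one (224,137) and the pink one (260,284). Next I'll check that in a crop and get rough poses.

Run:
```python
from h import *
p=vision.read_camera("top"); print(telemetry.state()["clock"])
cv2.imwrite("pics/topcrop.png",cv2.resize(p["color"][130:310,130:430],None,fx=2.6,fy=2.6,interpolation=cv2.INTER_CUBIC))
for n,uv,z in [("bore",(275,216),46),("keeper",(195,222),46),("tip",(327,286),26),("head",(414,270),26),("box",(218,211),80),("bottle",(158,207),60),("tipbox",(164,270),63)]:
    print(n,ray_at_z(p,uv,z).round(1))
P=cloud(p)
# heights
for n,uv in [("boxtop",(218,211)),("sleeve",(262,218)),("base",(330,200)),("rod",(369,280)),("keeper",(195,222))]: print(n,P[uv[1],uv[0]].round(1))
# box top points
m=(np.abs(P[...,2]-80)<4)
n,lab,st,ce=cv2.connectedComponentsWithStats(m.astype(np.uint8))
for i in range(1,n):
    if st[i,4]>100:
        r=cv2.minAreaRect(P[lab==i][:,:2].astype(np.float32)); print(i,st[i],r)
m=(np.abs(P[...,2]-62)<4)
n,lab,st,ce=cv2.connectedComponentsWithStats(m.astype(np.uint8))
for i in range(1,n):
    if st[i,4]>100:
        r=cv2.minAreaRect(P[lab==i][:,:2].astype(np.float32)); print(i,st[i],r)
```

```text
1.7
bore [561.3 -20.   46. ]
keeper [549.7 227.8  46. ]
tip [ 341.7 -174.4   26. ]
head [ 383.3 -445.1   26. ]
box [578.2 151.6  80. ]
bottle [598.  338.7  60. ]
tipbox [405.1 319.9  63. ]
boxtop [577.7 151.   84.5]
sleeve [554.9  19.7  60. ]
base [ 611.4 -195.9    4.9]
rod [ 356.4 -305.1   23.4]
keeper [547.9 224.   66.8]
8 [347 113  20  29 115] ((829.4923095703125, -273.2215576171875), (44.67855453491211, 99.39081573486328), 69.29833984375)
50 [ 488  156   72   41 2100] ((659.5891723632812, -783.2621459960938), (219.4161376953125, 120.1794662475586), 89.89761352539062)
89 [ 196  189   48   45 1451] ((578.2318725585938, 145.8072509765625), (133.2958526611328, 143.0109100341797), 1.0226067304611206)
81 [247 213  30  11 230] ((554.8009643554688, 21.284452438354492), (89.11058807373047, 31.08599853515625), 88.5289535522461)
97 [144 254  41  31 790] ((407.4320068359375, 320.92230224609375), (86.83012390136719, 122.24945068359375), 1.5892367362976074)
```

View pics/topcrop.png

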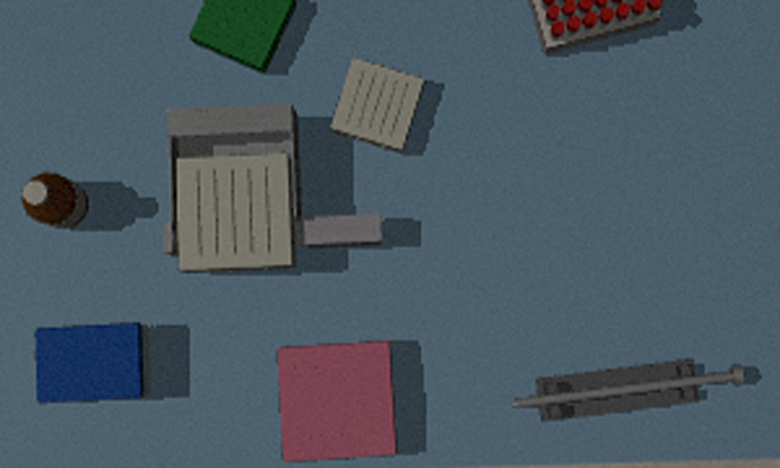

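Run:
```python
from h import *
s=telemetry.state(); p=vision.read_camera("wrist"); print(np.array(p["mount"]).round(3)); 
Rt=R.from_rotvec(s["ee_rot"]).as_matrix(); print(Rt.round(3)); print(np.array(s["tool_pos"]).round(1))
```

```text
[[ 1.00000e+00  1.00000e-03  1.00000e-03  1.14900e+00]
 [-1.00000e-03  9.59000e-01  2.84000e-01 -7.12690e+01]
 [-0.00000e+00 -2.84000e-01  9.59000e-01 -1.42124e+02]
 [ 0.00000e+00  0.00000e+00  0.00000e+00  1.00000e+00]]
[[ 0.254 -0.967 -0.   ]
 [-0.967 -0.254  0.   ]
 [-0.    -0.    -1.   ]]
[ 139.7 -532.   231.3]
```

Call:
{"name": "send_rows", "arguments": {
  "steps": [
    {"linear": [1.0,0.87,0.2],"angular": [0,0,-0.0406],"gripper": 1},
    {"linear": [1.0,0.87,0.2],"angular": [0,0,-0.0406],"gripper": 1},
    {"linear": [1.0,0.87,0.2],"angular": [0,0,-0.0406],"gripper": 1},
    {"linear": [1.0,0.87,0.2],"angular": [0,0,-0.0406],"gripper": 1}
  ]
}}

```text
clock: 2.25
tool_pos: [291.7, -399.7, 262.1]
ee_rot: [2.227, -2.216, 0.002]
wrist_force: [-0.0, -0.2, 0.2]
gripper_width: 85.3
```

Call:
{"name": "send_rows", "arguments": {
  "steps": [
    {"linear": [0.7,0.6,0],"angular": [0,0,0],"gripper": 1},
    {"linear": [0.7,0.6,0],"angular": [0,0,0],"gripper": 1},
    {"linear": [0.7,0.6,0],"angular": [0,0,0],"gripper": 1},
    {"linear": [0.7,0.6,0],"angular": [0,0,0],"gripper": 1}
  ]
}}

```text
clock: 2.75
tool_pos: [394.7, -311.6, 261.1]
ee_rot: [2.224, -2.218, -0.001]
wrist_force: [0.3, -1.3, 0.9]
gripper_width: 85.3
```

Run:
```python
from h import *
s=telemetry.state(); print(s["tool_pos"],np.abs(s["dq"]).max()); p=vision.read_camera("wrist"); cv2.imwrite("pics/w1.png",p["color"])
np.savez("w1.npz",**{k:v for k,v in p.items()},tool_pos=s["tool_pos"],ee_rot=s["ee_rot"])
for k in ["rod","rod_tip","rod_head","cradle"]:
    for d in vision.place_of(k,p)[:2]: print(k,np.round(d["xy"],1),round(d["score"],2),ray_at_z(p,d["xy"],{"cradle":0}.get(k,26),s).round(1))
P=cloud(p,s)
m=(P[...,2]>14)&(P[...,2]<60)&(P[...,0]>280)&(P[...,0]<450)
n,lab,st,ce=cv2.connectedComponentsWithStats(m.astype(np.uint8))
for i in range(1,n):
    if st[i,4]>60: print(st[i],cv2.minAreaRect(P[lab==i][:,:2].astype(np.float32)),np.nanpercentile(P[lab==i][:,2],[5,50,95]))
```

```text
[ 394.68277114 -311.59148648  261.0641234 ] 0.041601939978921317
rod [280.6 205.2] 0.73 [ 356.6 -311.9   26. ]
rod [394.5 196. ] 0.25 [ 368.9 -451.1   26. ]
rod_tip [175.5 216.5] 0.85 [ 341.4 -180.9   26. ]
rod_head [392.3 191.8] 0.74 [ 374.1 -447.9   26. ]
cradle [273.3 198.4] 0.61 [ 358.3 -302.2    0. ]
[   0  149   76  114 7188] ((355.82330322265625, -3.061046600341797), (133.11817932128906, 72.76348114013672), 1.1474794149398804) [19.97088926 48.79088807 50.40244201]
[ 174  182  225   47 2876] ((357.1348876953125, -315.9650573730469), (41.44956970214844, 272.8860168457031), 5.805335521697998) [23.46835331 30.11370798 33.43993662]
```

View pics/w1.png

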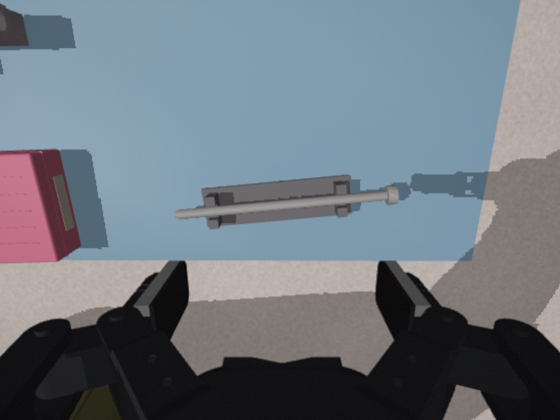

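Call:
{"name": "send_rows", "arguments": {
  "steps": [
    {"linear": [0.4,1.0,0],"angular": [0,0,0],"gripper": 1},
    {"linear": [0.4,1.0,0],"angular": [0,0,0],"gripper": 1},
    {"linear": [0.4,1.0,0],"angular": [0,0,0],"gripper": 0}
  ]
}}

```text
clock: 3.38
tool_pos: [454.9, -160.0, 261.5]
ee_rot: [-2.223, 2.219, -0.0]
wrist_force: [0.2, -1.1, 0.6]
gripper_width: 69.7
```

Call:
{"name": "send_rows", "arguments": {
  "steps": [
    {"linear": [0.5,1.0,0],"angular": [0,0,0],"gripper": 0},
    {"linear": [0.5,1.0,0],"angular": [0,0,0],"gripper": 0},
    {"linear": [0.5,1.0,0],"angular": [0,0,0],"gripper": 0}
  ]
}}

```text
clock: 3.75
tool_pos: [530.3, -10.0, 261.3]
ee_rot: [-2.223, 2.219, -0.0]
wrist_force: [0.1, -1.0, -0.7]
gripper_width: 11.8
```

Call:
{"name": "send_rows", "arguments": {
  "steps": [
    {"linear": [0.47,0.74,0],"angular": [0,0,0],"gripper": 0},
    {"linear": [0.47,0.74,0],"angular": [0,0,0],"gripper": 0},
    {"linear": [0.47,0.74,0],"angular": [0,0,0],"gripper": 0},
    {"linear": [0.47,0.74,0],"angular": [0,0,0],"gripper": 0}
  ]
}}

```text
clock: 4.25
tool_pos: [600.1, 98.8, 260.9]
ee_rot: [2.223, -2.219, -0.001]
wrist_force: [0.6, -0.8, -0.5]
gripper_width: -0.2
```

```bash
cat > rack.py <<'E'
from h import *
from scipy.optimize import minimize
s=telemetry.state(); print(s["clock"],s["tool_pos"],np.abs(s["dq"]).max()); p=vision.read_camera("wrist"); cv2.imwrite("pics/w2.png",p["color"])
np.savez("w2.npz",**{k:v for k,v in p.items()},tool_pos=s["tool_pos"],ee_rot=s["ee_rot"])
for k,z in [("bore_mouth",46),("keeper",46),("rack",0),("box",30)]:
    for d in vision.place_of(k,p)[:3]: print(k,np.round(d["xy"],1),round(d["score"],2),ray_at_z(p,d["xy"],z,s).round(1))
P=cloud(p,s)
for z0 in (30,62,64,80,85,87):
  m=(np.abs(P[...,2]-z0)<2.5)&(P[...,0]>450)
  n,lab,st,ce=cv2.connectedComponentsWithStats(m.astype(np.uint8))
  for i in range(1,n):
    if st[i,4]>150:
        r=cv2.minAreaRect(P[lab==i][:,:2].astype(np.float32)); print(z0,st[i],np.round(r[0],1),np.round(r[1],1),round(r[2],2),np.median(P[lab==i][:,2]).round(1))
E
python3 rack.py
```

```text
4.25 [600.10227596  98.81067554 260.87947974] 0.025824958276301817
bore_mouth [388.3 212.9] 0.8 [558.7 -28.2  46. ]
keeper [178.2 218.4] 0.92 [551.3 219.4  46. ]
rack [179.7 217.8] 0.68 [536.6 233.1   0. ]
box [390.5  81.4] 0.72 [704.5 -21.5  30. ]
box [176.8 220.4] 0.63 [543.3 226.9  30. ]
box [243.5 194.4] 0.62 [576.7 143.3  30. ]
30 [ 178  115  125   65 2696] [631.  143.9] [ 73.5 140.4] 1.17 29.4
62 [ 40 153  31  54 196] [601.1 340.8] [58.9 23.9] 4.31 61.8
62 [ 313  206   81   28 2148] [555.2  16.9] [32.6 90.3] 0.68 61.3
62 [164 208  14  31 239] [550.7 222.8] [36.1 10.6] 0.93 63.2
64 [ 34 153  36  51 181] [605.7 341. ] [56.9 21.6] 17.63 63.9
64 [313 207  20  27 200] [555.   51.1] [31.1 21.5] 1.87 62.0
64 [330 207  39  27 279] [555.   21.8] [31.3 42.7] 0.1 61.9
64 [361 206  31  27 251] [555.1  -8.4] [31.1 33.3] 16.51 62.0
64 [164 209  14  30 238] [550.8 222.7] [35.4 10.6] 0.59 63.4
80 [160 118  15  98 178] [616.3 213.6] [99.9  2.2] 0.92 80.0
80 [  170   140   132   122 14312] [578.1 142.7] [132.3 132.1] 1.16 79.4
80 [ 11 156  49  55 331] [603.7 346.5] [58.4 31.6] 16.57 80.5
85 [ 153   78  157  140 5973] [634.2 143.9] [134.  146.5] 1.24 86.1
85 [  3 157  53  54 448] [602.1 350.8] [55.1 40. ] 15.92 85.1
87 [ 153   78  157   46 5380] [682. 145.] [ 39.6 146.2] 0.51 86.4
87 [  0 159  53  52 473] [602.1 352.6] [54.2 41.4] 17.61 87.1
```

View pics/w2.png

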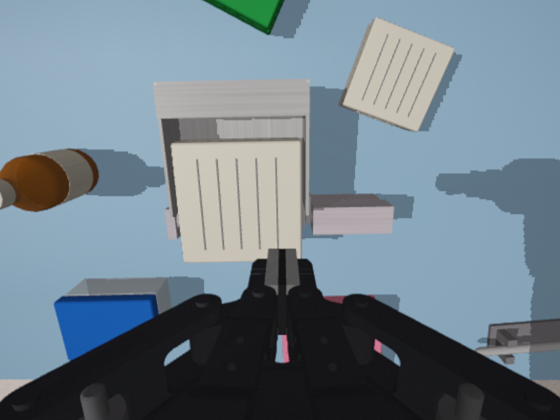

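Call:
{"name": "send_rows", "arguments": {
  "steps": [
    {"linear": [-0.867,0.28,-0.44],"angular": [0,0,0.0033],"gripper": 0},
    {"linear": [-0.867,0.28,-0.44],"angular": [0,0,0.0033],"gripper": 0},
    {"linear": [-0.867,0.28,-0.44],"angular": [0,0,0.0033],"gripper": 0},
    {"linear": [-0.867,0.28,-1.0],"angular": [0,0,0.0033],"gripper": 0},
    {"linear": [-0.867,0.28,-1.0],"angular": [0,0,0.0033],"gripper": 0}
  ]
}}

```text
clock: 5.12
tool_pos: [468.6, 140.8, 109.0]
ee_rot: [2.244, -2.195, -0.002]
wrist_force: [0.5, 0.1, 0.4]
gripper_width: -0.0
```

Call:
{"name": "send_rows", "arguments": {
  "steps": [
    {"linear": [0,0,-0.43],"angular": [0,0,0],"gripper": 0},
    {"linear": [0,0,-0.43],"angular": [0,0,0],"gripper": 0},
    {"linear": [0,0,-0.43],"angular": [0,0,0],"gripper": 0}
  ]
}}

```text
clock: 5.5
tool_pos: [471.0, 141.5, 48.7]
ee_rot: [-2.245, 2.196, -0.001]
wrist_force: [0.6, 0.1, 0.3]
gripper_width: -0.1
```

Call:
{"name": "send_rows", "arguments": {
  "steps": [
    {"linear": [0.15,0.003,0],"angular": [0,0,0],"gripper": 0},
    {"linear": [0.2,0.004,0],"angular": [0,0,0],"gripper": 0},
    {"linear": [0.25,0.005,0],"angular": [0,0,0],"gripper": 0},
    {"linear": [0.3,0.006,0],"angular": [0,0,0],"gripper": 0},
    {"linear": [0.35,0.007,0],"angular": [0,0,0],"gripper": 0},
    {"linear": [0.4,0.008,0],"angular": [0,0,0],"gripper": 0},
    {"linear": [0.45,0.009,0],"angular": [0,0,0],"gripper": 0},
    {"linear": [0.5,0.01,0],"angular": [0,0,0],"gripper": 0}
  ]
}}

```text
clock: 6.5
tool_pos: [545.6, 143.1, 46.7]
ee_rot: [2.246, -2.196, -0.0]
wrist_force: [-4.6, -0.4, 3.3]
gripper_width: 0.1
```

Call:
{"name": "send_rows", "arguments": {
  "steps": [
    {"linear": [0.015,0,0],"angular": [0,0,0],"gripper": 0},
    {"linear": [0.03,0,0],"angular": [0,0,0],"gripper": 0},
    {"linear": [0.045,0,0],"angular": [0,0,0],"gripper": 0},
    {"linear": [0.055,0.001,0],"angular": [0,0,0],"gripper": 0}
  ]
}}

```text
clock: 7.0
tool_pos: [553.4, 143.1, 46.6]
ee_rot: [2.246, -2.196, -0.0]
wrist_force: [-2.4, 0.1, -1.0]
gripper_width: -0.1
```

Call:
{"name": "send_rows", "arguments": {
  "steps": [
    {"linear": [0.007,0,0],"angular": [0,0,0],"gripper": 0},
    {"linear": [0.014,0,0],"angular": [0,0,0],"gripper": 0},
    {"linear": [0.02,0,0],"angular": [0,0,0],"gripper": 0}
  ]
}}

```text
clock: 7.38
tool_pos: [554.5, 143.4, 46.6]
ee_rot: [2.244, -2.193, -0.005]
wrist_force: [-24.6, 1.1, 14.6]
gripper_width: 0.1
```

Call:
{"name": "send_rows", "arguments": {
  "steps": [
    {"linear": [-0.25,0,0],"angular": [0,0,0],"gripper": 0},
    {"linear": [-0.25,-0.1,0.4],"angular": [0,0,0],"gripper": 0},
    {"linear": [-0.2,-0.3,0.8],"angular": [0,0,0],"gripper": 0},
    {"linear": [0.0,-0.5,1.0],"angular": [0,0,0],"gripper": 0},
    {"linear": [0.13,-0.5,1.0],"angular": [0,0,0],"gripper": 0},
    {"linear": [0.13,-0.5,1.0],"angular": [0,0,0],"gripper": 0}
  ]
}}

```text
clock: 8.12
tool_pos: [576.6, 67.8, 196.7]
ee_rot: [-2.245, 2.197, -0.001]
wrist_force: [0.4, -0.4, -0.1]
gripper_width: -0.0
```

Call:
{"name": "send_rows", "arguments": {
  "steps": [
    {"linear": [0.1,0,0.4],"angular": [0,0,0],"gripper": 0},
    {"linear": [0.1,0,0.4],"angular": [0,0,0],"gripper": 0},
    {"linear": [0.1,0,0.4],"angular": [0,0,0],"gripper": 0}
  ]
}}

```text
clock: 8.5
tool_pos: [590.3, 68.5, 256.1]
ee_rot: [2.246, -2.195, -0.001]
wrist_force: [-0.5, 0.1, -0.8]
gripper_width: 0.0
```

```bash
sed -i 's/w2/w3/' rack.py; python3 rack.py
```

```text
8.5 [590.25554165  68.52103041 256.08016354] 0.015368971231524725
bore_mouth [363.2 208. ] 0.57 [558.3 -27.9  46. ]
keeper [146.8 211.6] 0.81 [547.9 222.3  46. ]
box [368.9  72.4] 0.9 [705.2 -23.7  30. ]
box [213.4 140.1] 0.86 [629.8 145.5  30. ]
box [531.3 334.5] 0.45 [ 378.7 -279.8   30. ]
30 [ 159  104  121  116 1675] [600.8 144.3] [133.9 145.9] 2.3 29.4
30 [ 27 136  31  49 153] [603.6 339.5] [56.8 20.5] 11.36 30.0
30 [281 189  75  27 204] [559.4  23.1] [32.5 88. ] 1.34 29.6
62 [  0 138  38  56 246] [602.1 342.6] [59.4 27.3] 9.09 61.7
62 [133 198  15  32 260] [550.5 222.8] [36.3 11.2] 1.25 63.2
62 [ 286  200   82   28 2249] [555.1  16.6] [32.5 89.8] 1.16 61.4
64 [  1 138  36  56 220] [602.3 341.8] [58.7 25.2] 8.55 63.6
64 [133 198  14  32 251] [550.5 223. ] [36.3 10.8] 1.11 63.3
64 [286 200  80  28 826] [555.5  17.2] [31.7 88.6] 1.39 61.9
80 [128 104  15 103 224] [615.8 213.5] [100.4   2.3] 1.02 80.1
80 [  134   104   139   103 13449] [616.8 143.4] [101.9 132.5] 1.38 79.4
80 [  0 144  24  53 308] [597.9 338.6] [18.7 53.4] 84.94 80.1
85 [ 118   65  161  142 6362] [634.4 144.5] [133.8 145.7] 1.19 86.1
85 [  0 149  20  48 340] [595.2 339.9] [17.8 48.7] 77.88 84.9
87 [ 118   65  161   47 5732] [682.6 145.3] [146.  39.] 89.9 86.4
87 [  0 151  17  45 306] [595.6 339.3] [14.1 45.6] 78.18 86.9
```

View pics/w3.png

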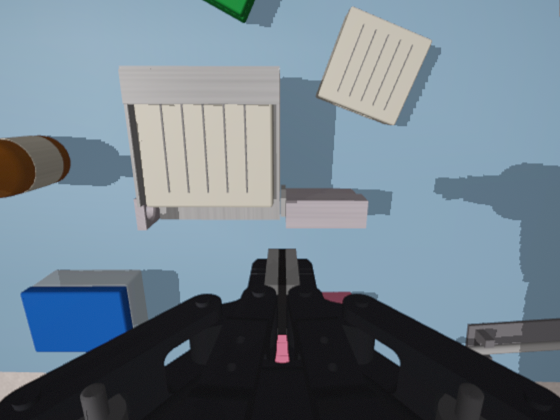

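Call:
{"name": "send_rows", "arguments": {
  "steps": [
    {"linear": [-0.5,-0.9,0],"angular": [0,0,0.0885],"gripper": 1},
    {"linear": [-0.5,-0.9,0],"angular": [0,0,0.0885],"gripper": 1},
    {"linear": [-0.5,-0.9,0],"angular": [0,0,0.0885],"gripper": 1},
    {"linear": [-0.5,-0.9,0],"angular": [0,0,0.0885],"gripper": 1}
  ]
}}

```text
clock: 9.25
tool_pos: [515.0, -68.4, 256.8]
ee_rot: [2.763, -1.496, -0.0]
wrist_force: [0.6, -0.3, 0.0]
gripper_width: 72.1
```

Call:
{"name": "send_rows", "arguments": {
  "steps": [
    {"linear": [-0.5,-0.9,0],"angular": [0,0,0.0885],"gripper": 1},
    {"linear": [-0.5,-0.9,0],"angular": [0,0,0.0885],"gripper": 1},
    {"linear": [-0.5,-0.9,0],"angular": [0,0,0.0885],"gripper": 1},
    {"linear": [-0.5,-0.9,0],"angular": [0,0,0.0885],"gripper": 1}
  ]
}}

```text
clock: 9.75
tool_pos: [440.3, -203.0, 256.6]
ee_rot: [-3.067, 0.682, 0.0]
wrist_force: [-0.0, 0.5, 0.1]
gripper_width: 85.7
```

Call:
{"name": "send_rows", "arguments": {
  "steps": [
    {"linear": [-0.54,-0.78,-0.3],"angular": [0,0,0.0886],"gripper": 1},
    {"linear": [-0.54,-0.78,-0.3],"angular": [0,0,0.0886],"gripper": 1},
    {"linear": [-0.54,-0.78,-0.3],"angular": [0,0,0.0886],"gripper": 1},
    {"linear": [-0.54,-0.78,-0.3],"angular": [0,0,0.0886],"gripper": 1}
  ]
}}

```text
clock: 10.25
tool_pos: [359.4, -319.3, 210.6]
ee_rot: [-3.134, -0.187, 0.002]
wrist_force: [0.0, 0.2, 0.3]
gripper_width: 85.3
```

```bash
cat > rod.py <<'E'
import sys
from h import *
nm=sys.argv[1]; zc=float(sys.argv[2])
s=telemetry.state(); Rt=R.from_rotvec(s["ee_rot"]).as_matrix(); print(s["clock"],s["tool_pos"].round(1),"jaw",np.degrees(np.arctan2(Rt[1,0],Rt[0,0])).round(2)); p=vision.read_camera("wrist"); cv2.imwrite(f"pics/{nm}.png",p["color"])
for k in ["rod_tip","rod_head","rod"]:
    for d in vision.place_of(k,p)[:2]: print(k,np.round(d["xy"],1),round(d["score"],2),ray_at_z(p,d["xy"],zc,s).round(1))
P=cloud(p,s)
for d in vision.cut_out("rod",p)[:2]:
    m=d["pixels"]; v,u=np.nonzero(m)
    Q=P[m]; Q=Q[np.isfinite(Q[:,0])]; zz=np.median(Q[:,2]); print("score",round(d["score"],2),"n",len(Q),"z pct",np.percentile(Q[:,2],[5,50,95]).round(1))
    # project pixel silhouettes on plane z=zc, fit line
    X=np.array([ray_at_z(p,(a,b),zc,s)[:2] for a,b in zip(u,v)])
    l=cv2.fitLine(X.astype(np.float32),cv2.DIST_HUBER,0,.01,.01).ravel(); 
    if l[1]<0: l[:2]*=-1
    t=(X-l[2:])@l[:2]; print("dir",l[:2].round(4),"yaw",np.degrees(np.arctan2(-l[0],l[1])).round(2),"ext",t.min().round(1),t.max().round(1),"pt",l[2:].round(1))
    print("x at y=",[(y,round(float(l[2]+(y-l[3])*l[0]/l[1]),1)) for y in (-400,-332,-312,-200)])
E
python3 rod.py w4 26
```

```text
10.25 [ 359.4 -319.3  210.6] jaw 6.85
rod_tip [286.6  35.9] 0.68 [ 346.3 -180.8   26. ]
rod_head [277.1 295.9] 0.58 [ 369.3 -452.9   26. ]
rod [281.8 174.8] 0.61 [ 357.5 -310.3   26. ]
score 0.6 n 3208 z pct [26.5 30.3 32.9]
dir [-0.0993  0.9951] yaw 5.7 ext -154.9 125.9 pt [ 356.2 -304. ]
x at y= [(-400, 365.8), (-332, 359.0), (-312, 357.0), (-200, 345.8)]
```

View pics/w4.png

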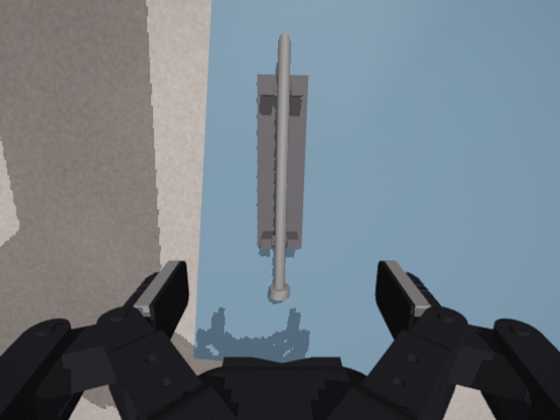

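Call:
{"name": "send_rows", "arguments": {
  "steps": [
    {"linear": [0,-0.078,-0.5],"angular": [0,0,-0.0035],"gripper": 1},
    {"linear": [0,-0.078,-1.0],"angular": [0,0,-0.0035],"gripper": 1},
    {"linear": [0,-0.078,-1.0],"angular": [0,0,-0.0035],"gripper": 1},
    {"linear": [0,-0.078,-1.0],"angular": [0,0,-0.0035],"gripper": 0.7}
  ]
}}

```text
clock: 11.0
tool_pos: [359.8, -329.5, 60.5]
ee_rot: [-3.135, -0.154, 0.003]
wrist_force: [-0.7, 0.1, 0.7]
gripper_width: 69.7
```

Call:
{"name": "send_rows", "arguments": {
  "steps": [
    {"linear": [0,0,-0.2],"angular": [0,0,0],"gripper": 0.7},
    {"linear": [0,0,-0.337],"angular": [0,0,0],"gripper": 0.6},
    {"linear": [0,0,-0.337],"angular": [0,0,0],"gripper": 0.6}
  ]
}}

```text
clock: 11.38
tool_pos: [360.3, -330.4, 11.8]
ee_rot: [-3.138, -0.154, 0.0]
wrist_force: [-0.8, 0.2, 1.5]
gripper_width: 51.0
```

Close on the rod.

Call:
{"name": "send_rows", "arguments": {
  "steps": [
    {"linear": [0,0,0],"angular": [0,0,0],"gripper": 0},
    {"linear": [0,0,0],"angular": [0,0,0],"gripper": 0},
    {"linear": [0,0,0],"angular": [0,0,0],"gripper": 0},
    {"linear": [0,0,0],"angular": [0,0,0],"gripper": 0},
    {"linear": [0,0,0],"angular": [0,0,0],"gripper": 0},
    {"linear": [0,0,0],"angular": [0,0,0],"gripper": 0}
  ]
}}

```text
clock: 12.12
tool_pos: [360.5, -330.9, 12.4]
ee_rot: [3.136, 0.154, 0.002]
wrist_force: [-0.3, 1.1, 7.4]
gripper_width: 9.5
```

Call:
{"name": "send_rows", "arguments": {
  "steps": [
    {"linear": [0,0,0.1],"angular": [0,0,0],"gripper": 0},
    {"linear": [0,0,0.25],"angular": [0,0,0],"gripper": 0},
    {"linear": [0,0,0.5],"angular": [0,0,0],"gripper": 0},
    {"linear": [0,0,0.8],"angular": [0,0,0],"gripper": 0},
    {"linear": [0,0,0.8],"angular": [0,0,0],"gripper": 0}
  ]
}}

```text
clock: 12.75
tool_pos: [360.8, -331.5, 135.1]
ee_rot: [3.133, 0.154, 0.006]
wrist_force: [0.4, 0.9, -3.7]
gripper_width: 9.7
```

```bash
python3 rod.py w5 148; python3 -c "
from h import *
s=telemetry.state();print(s['wrist_force'],s['wrist_torque'],s['gripper_width'],s['tool_pos'])
p=vision.read_camera('scene');cv2.imwrite('pics/s5.png',cv2.resize(p['color'][100:300,50:320],None,fx=2.8,fy=2.8))"
```

```text
12.75 [ 360.8 -331.5  135.1] jaw 5.64
rod [281.5 233.4] 0.87 [ 357.9 -310.9  148. ]
score 0.66 n 10028 z pct [149.7 152.7 154.2]
dir [-0.1004  0.995 ] yaw 5.76 ext -91.7 64.3 pt [ 355.4 -287. ]
x at y= [(-400, 366.8), (-332, 360.0), (-312, 357.9), (-200, 346.6)]
[-0.83899505 -0.18055738 -2.50052031] [ 0.04759899 -0.02154405  0.01984423] 9.482176646908318 [ 359.45238479 -330.07369268  130.22443605]
```

View pics/w5.png

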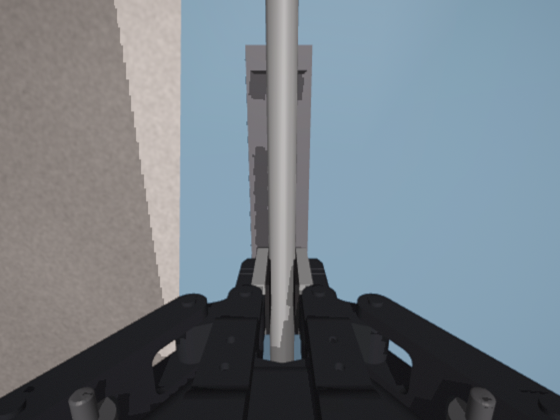

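View pics/s5.png

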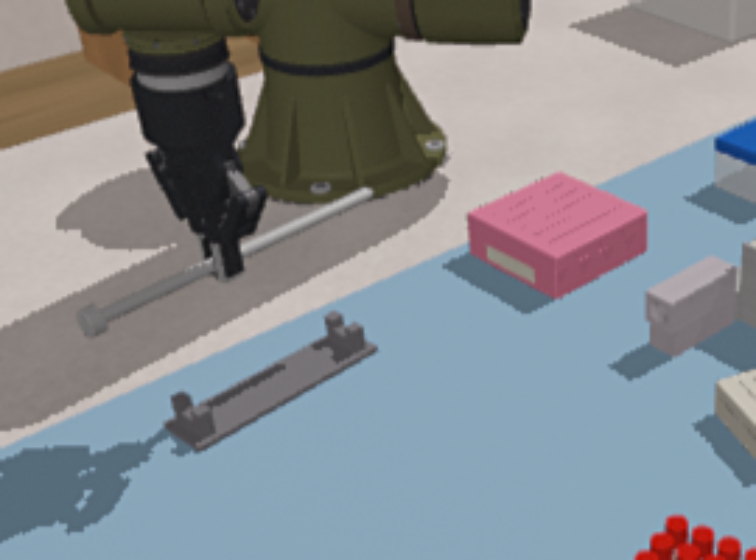

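```bash
cat > held.py <<'E'
from h import *
import sys
s=telemetry.state(); p=vision.read_camera("wrist"); s2=telemetry.state(); print(s["clock"],s["tool_pos"].round(2),s2["tool_pos"].round(2),np.abs(s["dq"]).max().round(3))
if len(sys.argv)>1: cv2.imwrite(f"pics/{sys.argv[1]}.png",p["color"])
Rt=R.from_rotvec(s["ee_rot"]).as_matrix(); print("jaw",np.degrees(np.arctan2(Rt[1,0],Rt[0,0])).round(2),"toolz",Rt[:,2].round(4))
P=(cloud(p,s)-s["tool_pos"])@Rt   # tool coords
m=(np.abs(P[...,0])<9)&(P[...,2]>-32)&(P[...,2]<5)&(P[...,1]<-14)&(P[...,1]>-165)
Q=P[m]
# per-slice along -y: crest
a=[]
for y in range(-160,-20,10):
    S=Q[np.abs(Q[:,1]-y)<5]
    if len(S)<20: continue
    x0=(np.percentile(S[:,0],2)+np.percentile(S[:,0],98))/2
    a.append((y,x0,np.percentile(S[:,2],5)))
a=np.array(a); print(a.round(1).tolist())
cx=np.polyfit(a[:,0],a[:,1],1); cz=np.polyfit(a[:,0],a[:,2],1)
print("lateral: slope deg",np.degrees(cx[0]).round(2),"at0",cx[1].round(2)," height: slope deg",np.degrees(cz[0]).round(2)," axis z_tool at grasp",(cz[1]+6).round(2))
E
python3 held.py
```

```text
13.05 [ 359.53 -330.13  130.23] [ 359.58 -330.21  130.36] 0.005
jaw 5.64 toolz [-0.0014  0.0015 -1.    ]
[[-110.0, -1.1, -19.6], [-100.0, -1.0, -19.6], [-90.0, -0.9, -19.5], [-80.0, -1.1, -19.5], [-70.0, -0.9, -19.4], [-60.0, -0.9, -19.4], [-50.0, -1.1, -19.4], [-40.0, -0.9, -19.3], [-30.0, -0.8, -19.3]]
lateral: slope deg 0.11 at0 -0.82  height: slope deg 0.19  axis z_tool at grasp -13.21
```

Call:
{"name": "send_rows", "arguments": {
  "steps": [
    {"linear": [0.35,0.2,0],"angular": [0,0,-0.005],"gripper": 0},
    {"linear": [0.7,0.4,0],"angular": [0,0,-0.0121],"gripper": 0},
    {"linear": [1.0,0.6,0],"angular": [0,0,-0.0121],"gripper": 0},
    {"linear": [1.0,0.6,0],"angular": [0,0,-0.0121],"gripper": 0}
  ]
}}

```text
clock: 13.6
tool_pos: [511.8, -238.2, 130.2]
ee_rot: [-3.141, -0.041, 0.001]
wrist_force: [-0.6, 0.5, -2.3]
gripper_width: 9.6
```

Call:
{"name": "send_rows", "arguments": {
  "steps": [
    {"linear": [0.2,0.1,-0.2],"angular": [0,0,0],"gripper": 0},
    {"linear": [0.337,0.15,-0.5],"angular": [0,0,0],"gripper": 0},
    {"linear": [0.337,0.15,-0.648],"angular": [0,0,0],"gripper": 0},
    {"linear": [0.337,0.15,-0.648],"angular": [0,0,0],"gripper": 0},
    {"linear": [0.337,0.15,-0.648],"angular": [0,0,0],"gripper": 0}
  ]
}}

```text
clock: 14.22
tool_pos: [560.5, -218.6, 35.1]
ee_rot: [3.141, 0.034, 0.001]
wrist_force: [-0.3, -0.7, -1.9]
gripper_width: 9.8
```

```bash
python3 held.py w6
python3 - <<'E'
from h import *
s=telemetry.state(); p=vision.read_camera("wrist"); q=vision.read_camera("scene")
cv2.imwrite("pics/s6.png",cv2.resize(q["color"][120:300,130:420],None,fx=2.7,fy=2.7))
for k in ["rod_tip","bore_mouth"]:
    for d in vision.place_of(k,p)[:2]: print(k,np.round(d["xy"],1),round(d["score"],2),ray_at_z(p,d["xy"],46,s).round(1))
E
```

```text
14.225 [ 560.52 -218.64   35.06] [ 560.73 -218.64   35.43] 0.012
jaw 1.25 toolz [ 1.e-03 -5.e-04 -1.e+00]
[[-110.0, -1.0, -19.5], [-100.0, -1.0, -19.6], [-90.0, -0.8, -19.6], [-80.0, -1.0, -19.3], [-70.0, -0.8, -19.4], [-60.0, -0.8, -19.4], [-50.0, -1.0, -19.4], [-40.0, -0.8, -19.3], [-30.0, -0.7, -19.3]]
lateral: slope deg 0.16 at0 -0.68  height: slope deg 0.21  axis z_tool at grasp -13.17
```

View pics/w6.png

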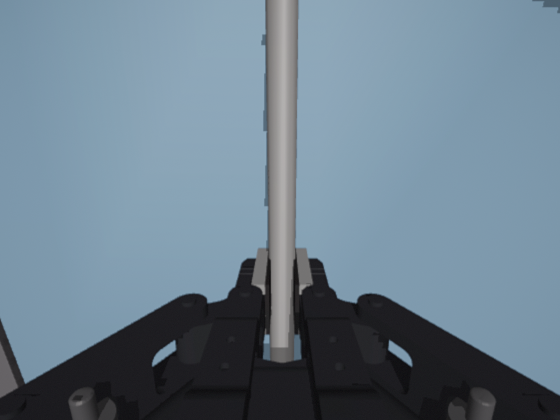

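View pics/s6.png

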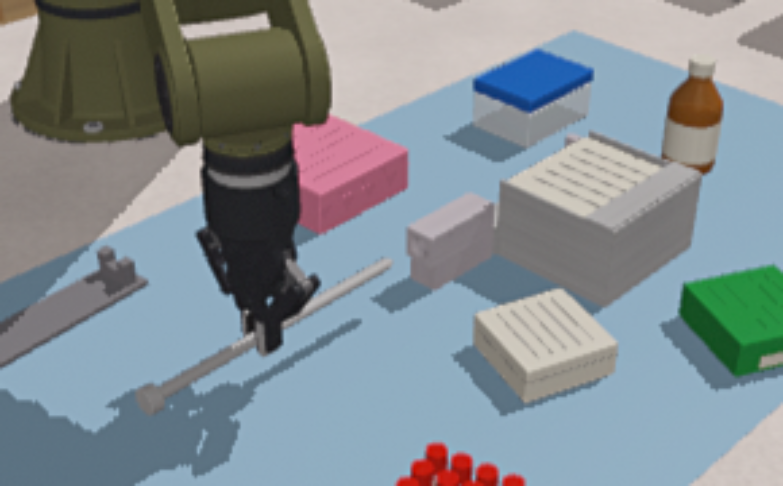

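Call:
{"name": "send_rows", "arguments": {
  "steps": [
    {"linear": [0,0.05,-0.015],"angular": [0,0,0],"gripper": 0},
    {"linear": [-0.002,0.1,-0.015],"angular": [0,0,0],"gripper": 0},
    {"linear": [-0.003,0.15,-0.015],"angular": [0,0,0],"gripper": 0},
    {"linear": [-0.004,0.2,-0.015],"angular": [0,0,0],"gripper": 0},
    {"linear": [-0.005,0.25,-0.015],"angular": [0,0,0],"gripper": 0},
    {"linear": [-0.006,0.28,-0.015],"angular": [0,0,0],"gripper": 0},
    {"linear": [-0.007,0.31,-0.015],"angular": [0,0,0],"gripper": 0},
    {"linear": [-0.007,0.33,-0.015],"angular": [0,0,0],"gripper": 0}
  ]
}}

```text
clock: 15.48
tool_pos: [559.4, -168.3, 31.8]
ee_rot: [3.141, 0.035, -0.0]
wrist_force: [-0.5, -0.3, -2.1]
gripper_width: 9.8
```

Call:
{"name": "send_rows", "arguments": {
  "steps": [
    {"linear": [-0.001,0.04,0.003],"angular": [0,0,0],"gripper": 0},
    {"linear": [-0.002,0.08,0.005],"angular": [0,0,0],"gripper": 0},
    {"linear": [-0.003,0.12,0.005],"angular": [0,0,0],"gripper": 0},
    {"linear": [-0.004,0.16,0.005],"angular": [0,0,0],"gripper": 0}
  ]
}}

```text
clock: 15.98
tool_pos: [558.8, -144.1, 32.5]
ee_rot: [-3.141, -0.035, 0.0]
wrist_force: [-0.5, -0.1, -2.3]
gripper_width: 10.0
```

```bash
python3 - <<'E'
from h import *
s=telemetry.state(); q=vision.read_camera("scene"); print(s["wrist_force"],s["wrist_torque"],s["tool_pos"])
cv2.imwrite("pics/s7.png",cv2.resize(q["color"][150:270,200:380],None,fx=4.3,fy=4.3,interpolation=cv2.INTER_CUBIC))
E
python3 held.py
```

```text
[-0.54702152 -0.10318355 -2.26352363] [ 0.00698956 -0.02354318  0.01862074] [ 558.76696059 -144.05532612   32.54214878]
16.025 [ 558.76 -143.42   32.48] [ 558.77 -143.86   32.51] 0.015
jaw 1.31 toolz [-2.e-04  2.e-04 -1.e+00]
[[-110.0, -1.0, -19.5], [-100.0, -1.0, -19.5], [-90.0, -0.8, -19.6], [-80.0, -1.0, -19.4], [-70.0, -0.8, -19.4], [-60.0, -0.8, -19.4], [-50.0, -1.0, -19.3], [-40.0, -0.8, -19.3], [-30.0, -0.7, -19.2]]
lateral: slope deg 0.15 at0 -0.69  height: slope deg 0.22  axis z_tool at grasp -13.15
```

View pics/s7.png

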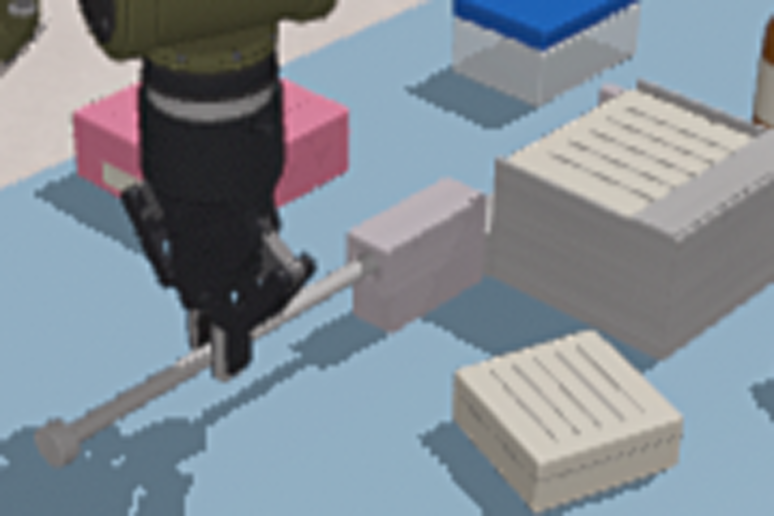

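Call:
{"name": "send_rows", "arguments": {
  "steps": [
    {"linear": [-0.001,0.05,0],"angular": [0,0,0],"gripper": 0},
    {"linear": [-0.002,0.1,0],"angular": [0,0,0],"gripper": 0},
    {"linear": [-0.003,0.15,0],"angular": [0,0,0],"gripper": 0},
    {"linear": [-0.004,0.2,0],"angular": [0,0,0],"gripper": 0},
    {"linear": [-0.006,0.25,0],"angular": [0,0,0],"gripper": 0},
    {"linear": [-0.007,0.3,0],"angular": [0,0,0],"gripper": 0}
  ]
}}

```text
clock: 16.82
tool_pos: [557.7, -99.0, 32.5]
ee_rot: [3.141, 0.035, -0.0]
wrist_force: [0.0, -0.7, -2.2]
gripper_width: 10.0
```

Call:
{"name": "send_rows", "arguments": {
  "steps": [
    {"linear": [-0.001,0.05,0],"angular": [0,0,0],"gripper": 0},
    {"linear": [-0.002,0.1,0],"angular": [0,0,0],"gripper": 0},
    {"linear": [-0.003,0.15,0],"angular": [0,0,0],"gripper": 0},
    {"linear": [-0.004,0.2,0],"angular": [0,0,0],"gripper": 0},
    {"linear": [-0.006,0.25,0],"angular": [0,0,0],"gripper": 0},
    {"linear": [-0.007,0.29,0],"angular": [0,0,0],"gripper": 0}
  ]
}}

```text
clock: 17.58
tool_pos: [556.7, -55.5, 32.5]
ee_rot: [3.141, 0.036, 0.0]
wrist_force: [-0.1, 0.9, -1.1]
gripper_width: 9.4
```

Call:
{"name": "send_rows", "arguments": {
  "steps": [
    {"linear": [0,0,0],"angular": [0,0,0],"gripper": 0.7},
    {"linear": [0,0,0],"angular": [0,0,0],"gripper": 0.7},
    {"linear": [0,0,0],"angular": [0,0,0],"gripper": 0.7},
    {"linear": [0,0,0],"angular": [0,0,0],"gripper": 0.7}
  ]
}}

```text
clock: 18.08
tool_pos: [556.7, -56.2, 32.6]
ee_rot: [3.141, 0.035, 0.0]
wrist_force: [1.5, -0.9, -0.8]
gripper_width: 59.9
```

Call:
{"name": "send_rows", "arguments": {
  "steps": [
    {"linear": [0,0,0.2],"angular": [0,0,0],"gripper": 0.7},
    {"linear": [0,0,0.6],"angular": [0,0,0],"gripper": 0.7},
    {"linear": [0.007,-0.3,0.9],"angular": [0,0,0],"gripper": 0.7},
    {"linear": [0.014,-0.617,0.9],"angular": [0,0,0],"gripper": 0.7},
    {"linear": [0.014,-0.617,0.9],"angular": [0,0,0],"gripper": 0.7},
    {"linear": [0.014,-0.617,0.9],"angular": [0,0,0],"gripper": 0.7}
  ]
}}

```text
clock: 18.82
tool_pos: [558.6, -148.3, 167.2]
ee_rot: [-3.141, -0.035, 0.001]
wrist_force: [0.6, 0.9, -0.3]
gripper_width: 59.7
```

```bash
cat > look.py <<'E'
from h import *
import sys
s=telemetry.state(); p=vision.read_camera("wrist"); print(s["clock"],s["tool_pos"].round(1),s["gripper_width"].round(1)); cv2.imwrite(f"pics/{sys.argv[1]}.png",p["color"])
P=cloud(p,s)
for k in ["rod_head","bore_mouth","rod"]:
    for d in vision.place_of(k,p)[:2]: print(k,np.round(d["xy"],1),round(d["score"],2),ray_at_z(p,d["xy"],45,s).round(1))
o=np.array([556.1,-28.4]); yr=np.array([-.0223,.99975]); xr=np.array([.99975,.0223])
q=P[...,:2]-o; a=q@yr; b=q@xr; z=P[...,2]
for y in range(-180,0,10):
    m=(np.abs(a-y)<5)&(np.abs(b)<18)&(z>20)&(z<75)
    if m.sum()>15: print(y,"x off",((np.percentile(b[m],2)+np.percentile(b[m],98))/2).round(1),"wid",np.ptp(np.percentile(b[m],[2,98])).round(1),"top",np.percentile(z[m],95).round(1),end=" | ")
print()
E
python3 look.py w8
python3 - <<'E'
from h import *
q=vision.read_camera("scene")
cv2.imwrite("pics/s8.png",cv2.resize(q["color"][150:270,200:380],None,fx=4.3,fy=4.3,interpolation=cv2.INTER_CUBIC))
E
```

```text
Traceback (most recent call last):
  File "look.py", line 3, in <module>
    s=telemetry.state(); p=vision.read_camera("wrist"); print(s["clock"],s["tool_pos"].round(1),s["gripper_width"].round(1)); cv2.imwrite(f"pics/{sys.argv[1]}.png",p["color"])
                                                                                                ^^^^^^^^^^^^^^^^^^^^^^^^
AttributeError: 'float' object has no attribute 'round'
```

View pics/s8.png

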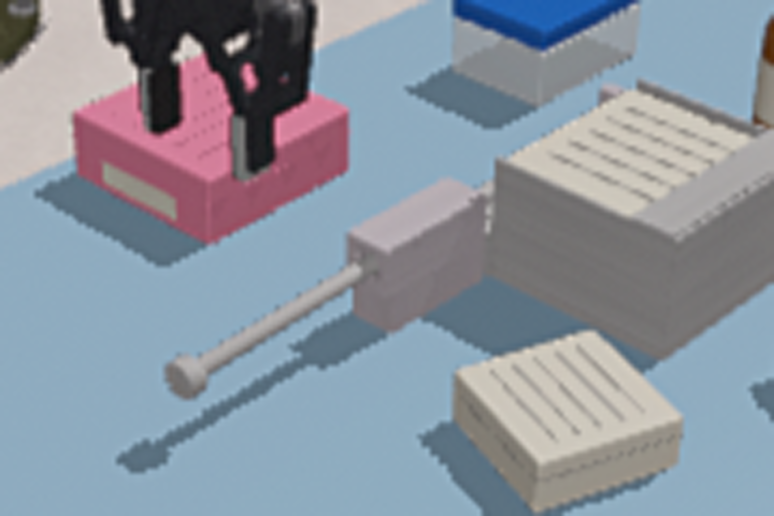

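```bash
sed -i 's/s\["gripper_width"\].round(1)/s["gripper_width"]/' look.py; python3 look.py w8
```

```text
18.925 [ 558.7 -147.6  167.2] 60.02318376487335
rod_head [282.8 228.5] 0.62 [ 559.7 -175.    45. ]
bore_mouth [281.7  44.6] 0.95 [555.1 -27.8  45. ]
rod [281.2  54.5] 0.83 [554.9 -34.6  45. ]
-150 x off -1.0 wid 21.9 top 50.7 | -140 x off -0.8 wid 22.1 top 51.3 | -130 x off -0.8 wid 11.5 top 46.1 | -120 x off -0.8 wid 11.4 top 46.4 | -110 x off -0.9 wid 11.2 top 46.9 | -100 x off -0.9 wid 11.1 top 47.2 | -90 x off -0.9 wid 10.9 top 47.3 | -80 x off -0.9 wid 10.8 top 47.7 | -70 x off -0.9 wid 10.7 top 48.2 | -60 x off -1.0 wid 10.5 top 48.7 | -50 x off -1.0 wid 10.4 top 48.9 | -40 x off -1.0 wid 10.3 top 49.1 | -30 x off -1.0 wid 11.8 top 49.5 | -20 x off -1.0 wid 11.6 top 49.9 | -10 x off -1.1 wid 11.4 top 50.1 |
```

View pics/w8.png

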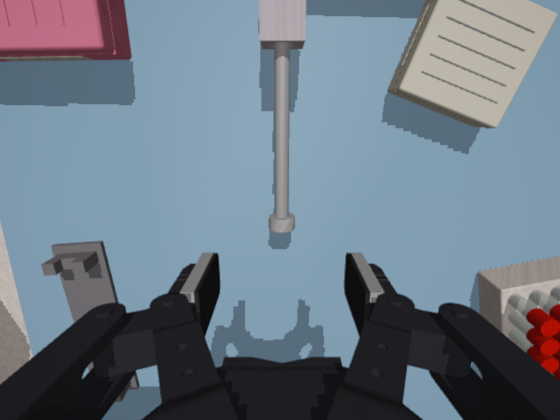

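Call:
{"name": "send_rows", "arguments": {
  "steps": [
    {"linear": [-0.004,0.015,-0.4],"angular": [0,0,0],"gripper": 0.7},
    {"linear": [-0.004,0.015,-0.75],"angular": [0,0,0],"gripper": 0.7},
    {"linear": [-0.004,0.015,-0.941],"angular": [0,0,0],"gripper": 0.7},
    {"linear": [-0.004,0.015,-0.941],"angular": [0,0,0],"gripper": 0.4}
  ]
}}

```text
clock: 19.62
tool_pos: [557.2, -145.7, 24.6]
ee_rot: [-3.14, -0.036, 0.006]
wrist_force: [0.0, 1.0, 0.7]
gripper_width: 42.5
```

Call:
{"name": "send_rows", "arguments": {
  "steps": [
    {"linear": [0,0,0],"angular": [0,0,0],"gripper": 0},
    {"linear": [0,0,0],"angular": [0,0,0],"gripper": 0},
    {"linear": [0,0,0],"angular": [0,0,0],"gripper": 0},
    {"linear": [0,0,0],"angular": [0,0,0],"gripper": 0},
    {"linear": [0,0,0],"angular": [0,0,0],"gripper": 0},
    {"linear": [0,0,0],"angular": [0,0,0],"gripper": 0}
  ]
}}

```text
clock: 20.38
tool_pos: [558.9, -146.5, 27.5]
ee_rot: [3.141, 0.035, 0.003]
wrist_force: [-1.0, 0.7, 6.5]
gripper_width: 9.5
```

Call:
{"name": "send_rows", "arguments": {
  "steps": [
    {"linear": [0,0,0.015],"angular": [0,0,0],"gripper": 0},
    {"linear": [0,0,0.03],"angular": [0,0,0],"gripper": 0}
  ]
}}

```text
clock: 20.62
tool_pos: [558.0, -146.3, 30.9]
ee_rot: [-3.141, -0.035, 0.001]
wrist_force: [1.7, -0.1, -2.2]
gripper_width: 9.9
```

```bash
python3 held.py w9; python3 -c "
from h import *
s=telemetry.state();print(s['wrist_force'].round(1),s['wrist_torque'].round(3))"
```

```text
20.625 [ 558.03 -146.28   30.9 ] [ 558.06 -146.28   31.07] 0.034
jaw 1.28 toolz [-3.e-04  1.e-04 -1.e+00]
[[-110.0, -0.7, -19.7], [-100.0, -0.7, -19.6], [-90.0, -0.8, -19.5], [-80.0, -0.6, -19.4], [-70.0, -0.8, -19.3], [-60.0, -0.8, -19.0], [-50.0, -0.8, -18.8], [-40.0, -0.8, -18.7], [-30.0, -0.8, -18.5]]
lateral: slope deg -0.08 at0 -0.84  height: slope deg 0.89  axis z_tool at grasp -12.08
[-0.2 -0.  -1.6] [-0.145  0.014  0.009]
```

View pics/w9.png

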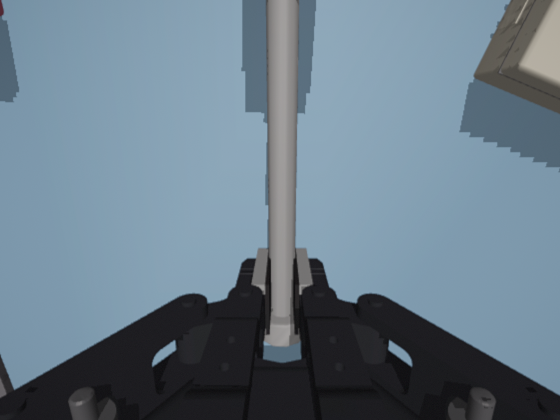

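Call:
{"name": "send_rows", "arguments": {
  "steps": [
    {"linear": [-0.001,0.03,0.012],"angular": [0,0,0],"gripper": 0},
    {"linear": [-0.002,0.08,0.012],"angular": [0,0,0],"gripper": 0},
    {"linear": [-0.003,0.13,0.012],"angular": [0,0,0],"gripper": 0},
    {"linear": [-0.004,0.18,0.012],"angular": [0,0,0],"gripper": 0},
    {"linear": [-0.005,0.23,0.012],"angular": [0,0,0],"gripper": 0},
    {"linear": [-0.006,0.28,0.012],"angular": [0,0,0],"gripper": 0},
    {"linear": [-0.007,0.33,0.012],"angular": [0,0,0],"gripper": 0}
  ]
}}

```text
clock: 21.55
tool_pos: [557.1, -96.3, 32.7]
ee_rot: [3.141, 0.035, -0.0]
wrist_force: [-0.6, 0.1, -2.4]
gripper_width: 9.9
```

```bash
python3 held.py; python3 -c "
from h import *
s=telemetry.state();print(s['wrist_force'].round(1),s['wrist_torque'].round(3))"
```

```text
21.55 [557.12 -96.29  32.67] [557.09 -95.56  32.66] 0.103
jaw 1.29 toolz [-0. -0. -1.]
[[-100.0, 0.0, -29.9], [-90.0, -0.0, -29.9], [-80.0, 0.0, -29.9], [-70.0, 0.1, -29.8], [-60.0, -0.8, -18.9], [-50.0, -1.0, -18.8], [-40.0, -0.8, -18.6], [-30.0, -0.7, -18.5]]
lateral: slope deg -0.87 at0 -1.39  height: slope deg 12.32  axis z_tool at grasp -4.31
[ 1.3  1.6 -2.6] [-0.13  -0.002  0.007]
```

Call:
{"name": "send_rows", "arguments": {
  "steps": [
    {"linear": [-0.001,0.05,0.004],"angular": [0,0,0],"gripper": 0},
    {"linear": [-0.002,0.1,0.007],"angular": [0,0,0],"gripper": 0},
    {"linear": [-0.003,0.15,0.007],"angular": [0,0,0],"gripper": 0},
    {"linear": [-0.004,0.2,0.007],"angular": [0,0,0],"gripper": 0},
    {"linear": [-0.006,0.25,0.007],"angular": [0,0,0],"gripper": 0},
    {"linear": [-0.007,0.3,0.007],"angular": [0,0,0],"gripper": 0}
  ]
}}

```text
clock: 22.35
tool_pos: [556.0, -51.3, 33.7]
ee_rot: [-3.141, -0.035, 0.0]
wrist_force: [-0.7, -0.3, -2.6]
gripper_width: 9.7
```

```bash
python3 held.py w10
python3 - <<'E'
from h import *
s=telemetry.state();print(s['wrist_force'].round(1),s['wrist_torque'].round(3))
q=vision.read_camera("scene")
cv2.imwrite("pics/s10.png",cv2.resize(q["color"][150:270,240:400],None,fx=4.6,fy=4.6,interpolation=cv2.INTER_CUBIC))
E
```

```text
22.35 [556.04 -51.29  33.71] [556.   -50.56  33.69] 0.105
jaw 1.29 toolz [-1.e-04  0.e+00 -1.e+00]
[[-100.0, 0.0, -28.9], [-90.0, 0.0, -28.9], [-80.0, -0.0, -28.8], [-70.0, 0.0, -28.8], [-60.0, 0.0, -28.8], [-50.0, -0.0, -28.8], [-40.0, 0.0, -28.8], [-30.0, -0.0, -28.7]]
lateral: slope deg -0.02 at0 -0.02  height: slope deg 0.15  axis z_tool at grasp -22.65
[-0.2  0.3 -2. ] [-0.158 -0.093 -0.067]
```

View pics/w10.png

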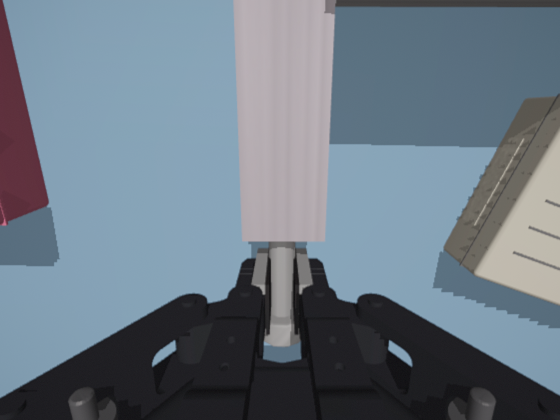

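View pics/s10.png

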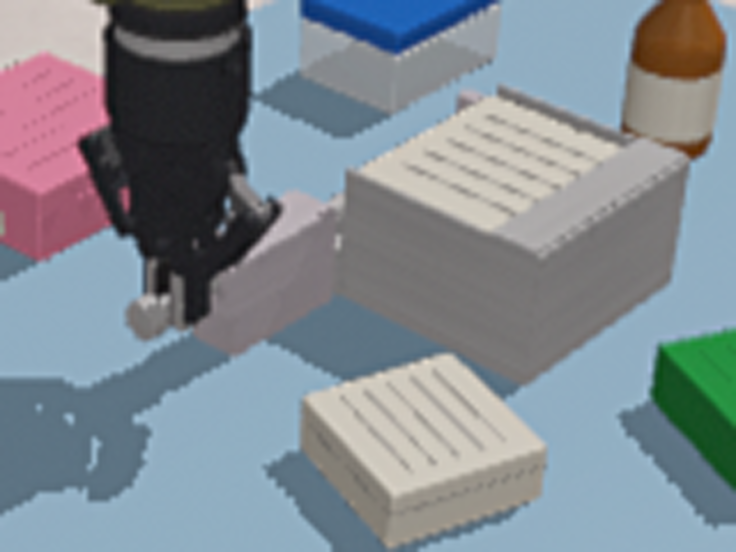

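Call:
{"name": "send_rows", "arguments": {
  "steps": [
    {"linear": [0,0,0],"angular": [0,0,0],"gripper": 0.7},
    {"linear": [0,0,0],"angular": [0,0,0],"gripper": 0.7},
    {"linear": [0,0,0],"angular": [0,0,0],"gripper": 0.7},
    {"linear": [0,0,0],"angular": [0,0,0],"gripper": 0.7}
  ]
}}

```text
clock: 22.95
tool_pos: [556.1, -51.9, 33.8]
ee_rot: [-3.141, -0.035, -0.0]
wrist_force: [0.4, -0.4, -0.3]
gripper_width: 59.8
```

Call:
{"name": "send_rows", "arguments": {
  "steps": [
    {"linear": [0.004,-0.2,0],"angular": [0,0,0],"gripper": 0.7},
    {"linear": [0.008,-0.5,0],"angular": [0,0,0],"gripper": 0.7},
    {"linear": [0.012,-0.53,0],"angular": [0,0,0],"gripper": 0.7},
    {"linear": [0.012,-0.53,0],"angular": [0,0,0],"gripper": 0},
    {"linear": [0.012,-0.53,0],"angular": [0,0,0],"gripper": 0},
    {"linear": [0.012,-0.53,0],"angular": [0,0,0],"gripper": 0},
    {"linear": [0.012,-0.53,0],"angular": [0,0,0],"gripper": 0}
  ]
}}

```text
clock: 23.82
tool_pos: [557.9, -130.8, 33.8]
ee_rot: [-3.141, -0.036, 0.0]
wrist_force: [-0.0, 0.1, 0.4]
gripper_width: 0.1
```

```bash
python3 look.py w11
```

```text
23.825 [ 557.9 -130.8   33.8] 0.11709632275491598
rod_head [284.4 168. ] 0.67 [557.2 -81.9  45. ]
bore_mouth [284.5  20.1] 0.61 [555.8 -27.6  45. ]
-110 x off -1.1 wid 2.7 top 71.5 | -100 x off -1.1 wid 26.8 top 71.5 | -90 x off -1.1 wid 15.4 top 73.3 | -50 x off -0.8 wid 21.9 top 56.5 | -40 x off -0.9 wid 20.8 top 56.0 | -30 x off -0.9 wid 11.2 top 50.7 | -20 x off -0.9 wid 11.0 top 50.7 | -10 x off -0.8 wid 11.1 top 50.9 |
```

View pics/w11.png

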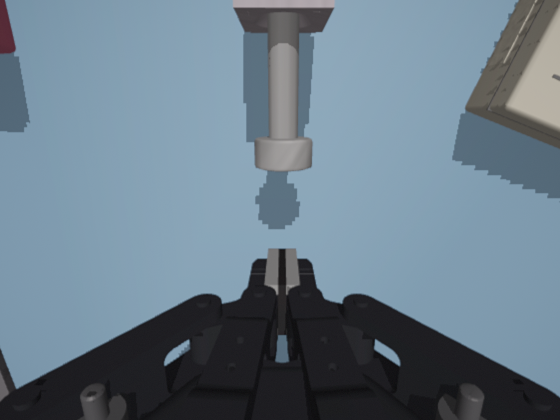

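Call:
{"name": "send_rows", "arguments": {
  "steps": [
    {"linear": [-0.002,0.12,0],"angular": [0,0,0],"gripper": 0},
    {"linear": [-0.004,0.2,0],"angular": [0,0,0],"gripper": 0},
    {"linear": [-0.006,0.24,0],"angular": [0,0,0],"gripper": 0},
    {"linear": [-0.007,0.28,0],"angular": [0,0,0],"gripper": 0},
    {"linear": [-0.008,0.31,0],"angular": [0,0,0],"gripper": 0},
    {"linear": [-0.009,0.34,0],"angular": [0,0,0],"gripper": 0}
  ]
}}

```text
clock: 24.78
tool_pos: [556.6, -80.2, 33.8]
ee_rot: [3.141, 0.035, 0.0]
wrist_force: [-0.4, -1.9, -0.2]
gripper_width: 0.0
```

```bash
python3 look.py w12
```

```text
24.775 [556.6 -80.2  33.8] 0.029423779608315492
rod_head [285.2 254.7] 0.92 [557.3 -70.5  45. ]
bore_mouth [283.8 157. ] 0.82 [555.6 -26.8  45. ]
-60 x off -1.4 wid 2.7 top 71.5 | -50 x off -1.4 wid 26.8 top 71.3 | -40 x off -0.9 wid 21.6 top 72.9 | -30 x off -0.8 wid 21.3 top 56.1 | -20 x off -0.8 wid 11.0 top 50.7 | -10 x off -0.8 wid 10.8 top 50.7 |
```

View pics/w12.png

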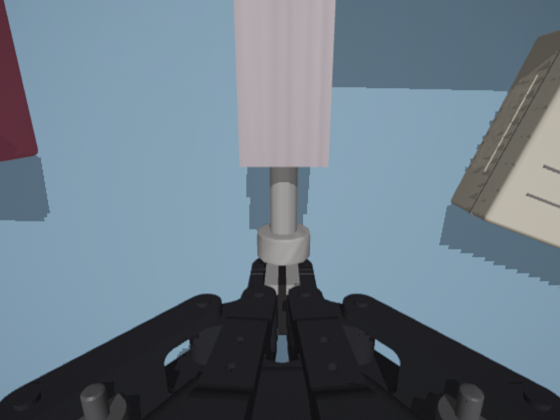

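Call:
{"name": "send_rows", "arguments": {
  "steps": [
    {"linear": [0,0.03,0],"angular": [0,0,0],"gripper": 0},
    {"linear": [0,0.06,0],"angular": [0,0,0],"gripper": 0},
    {"linear": [-0.001,0.08,0],"angular": [0,0,0],"gripper": 0},
    {"linear": [-0.002,0.1,0],"angular": [0,0,0],"gripper": 0}
  ]
}}

```text
clock: 25.48
tool_pos: [556.2, -65.1, 33.7]
ee_rot: [-3.141, -0.035, -0.0]
wrist_force: [0.1, -1.6, 0.1]
gripper_width: -0.2
```

Call:
{"name": "send_rows", "arguments": {
  "steps": [
    {"linear": [0,0.02,0],"angular": [0,0,0],"gripper": 0},
    {"linear": [0,0.04,0],"angular": [0,0,0],"gripper": 0},
    {"linear": [-0.001,0.05,0],"angular": [0,0,0],"gripper": 0}
  ]
}}

```text
clock: 25.85
tool_pos: [556.1, -57.6, 33.8]
ee_rot: [3.141, 0.035, 0.0]
wrist_force: [0.5, -1.9, 0.1]
gripper_width: -0.1
```

Call:
{"name": "send_rows", "arguments": {
  "steps": [
    {"linear": [0,0.012,0],"angular": [0,0,0],"gripper": 0},
    {"linear": [0,0.024,0],"angular": [0,0,0],"gripper": 0},
    {"linear": [-0.001,0.034,0],"angular": [0,0,0],"gripper": 0}
  ]
}}

```text
clock: 26.22
tool_pos: [555.9, -52.6, 33.7]
ee_rot: [3.141, 0.035, 0.0]
wrist_force: [-0.2, -2.7, 0.9]
gripper_width: 0.0
```

Call:
{"name": "send_rows", "arguments": {
  "steps": [
    {"linear": [0,0.007,0],"angular": [0,0,0],"gripper": 0},
    {"linear": [0,0.014,0],"angular": [0,0,0],"gripper": 0}
  ]
}}

```text
clock: 26.48
tool_pos: [556.0, -50.6, 33.7]
ee_rot: [3.141, 0.035, 0.0]
wrist_force: [0.6, -2.0, 0.6]
gripper_width: -0.0
```

Call:
{"name": "send_rows", "arguments": {
  "steps": [
    {"linear": [0,0.007,0],"angular": [0,0,0],"gripper": 0},
    {"linear": [0,0.014,0],"angular": [0,0,0],"gripper": 0}
  ]
}}

```text
clock: 26.72
tool_pos: [556.0, -49.5, 33.8]
ee_rot: [3.14, 0.035, 0.0]
wrist_force: [-0.7, -16.4, -0.4]
gripper_width: 0.3
```

```bash
python3 look.py w13; python3 -c "
from h import *
print(telemetry.state()['wrist_force'])"
```

```text
26.725 [556.  -49.5  33.8] 0.33623224304354277
rod_head [282.5 255.4] 0.64 [555.5 -40.1  45. ]
bore_mouth [281.5 230. ] 0.79 [554.7 -28.   45. ]
-30 x off -1.3 wid 2.7 top 71.4 | -20 x off -1.3 wid 26.9 top 71.6 | -10 x off -1.0 wid 22.4 top 73.0 | 
[-0.3361251  -9.90681736  0.62201793]
```

View pics/w13.png

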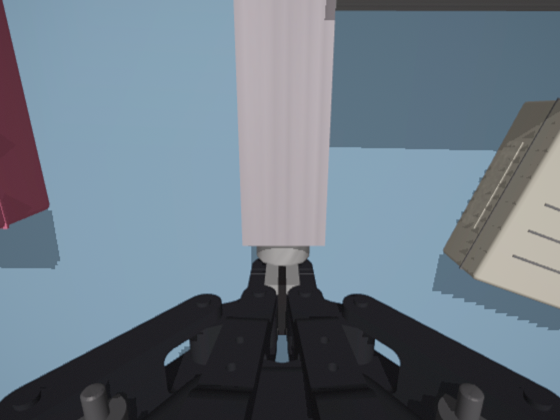

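Call:
{"name": "send_rows", "arguments": {
  "steps": [
    {"linear": [0,0.004,0],"angular": [0,0,0],"gripper": 0},
    {"linear": [0,0.007,0],"angular": [0,0,0],"gripper": 0}
  ]
}}

```text
clock: 27.18
tool_pos: [556.0, -49.5, 33.8]
ee_rot: [3.139, 0.035, 0.0]
wrist_force: [-0.8, -21.2, -1.0]
gripper_width: 0.1
```

Call:
{"name": "send_rows", "arguments": {
  "steps": [
    {"linear": [0,-0.15,0],"angular": [0,0,0],"gripper": 0},
    {"linear": [0,-0.35,0.1],"angular": [0,0,0],"gripper": 0},
    {"linear": [0,-0.5,0.5],"angular": [0,0,0],"gripper": 0},
    {"linear": [0,-0.4,0.9],"angular": [0,0,0],"gripper": 0},
    {"linear": [0,-0.3,1.0],"angular": [0,0,0],"gripper": 0},
    {"linear": [0,-0.3,1.0],"angular": [0,0,0],"gripper": 0}
  ]
}}

```text
clock: 27.92
tool_pos: [556.1, -91.5, 184.1]
ee_rot: [3.141, 0.037, 0.002]
wrist_force: [0.5, 0.7, -1.2]
gripper_width: 0.4
```

```bash
python3 look.py w14
python3 - <<'E'
from h import *
p=vision.read_camera("top"); cv2.imwrite("pics/t14.png",cv2.resize(p["color"][130:310,130:430],None,fx=2.6,fy=2.6,interpolation=cv2.INTER_CUBIC))
P=cloud(p)
for z0 in (80,62):
  m=(np.abs(P[...,2]-z0)<4); n,lab,st,ce=cv2.connectedComponentsWithStats(m.astype(np.uint8))
  for i in range(1,n):
    if st[i,4]>150: print(z0,cv2.minAreaRect(P[lab==i][:,:2].astype(np.float32)))
q=vision.read_camera("scene")
cv2.imwrite("pics/s14.png",cv2.resize(q["color"][130:280,240:420],None,fx=4,fy=4,interpolation=cv2.INTER_CUBIC))
E
```

```text
27.925 [556.1 -91.5 184.1] 0.38793914746235336
rod_head [283.3 136.9] 0.84 [555.8 -40.9  45. ]
bore_mouth [284.1 122.3] 0.66 [556.2 -28.7  45. ]
-10 x off -0.9 wid 22.1 top 56.6 | 
80 ((659.4273681640625, -782.9740600585938), (219.46444702148438, 120.3425064086914), 89.82332611083984)
80 ((621.5906982421875, 151.56497192382812), (112.20682525634766, 139.90679931640625), 1.2757080793380737)
62 ((555.0872192382812, 24.136812210083008), (32.513179779052734, 84.05084991455078), 1.1658631563186646)
62 ((407.43121337890625, 321.2212219238281), (86.77986907958984, 122.48351287841797), 1.6634818315505981)
```

View pics/w14.png

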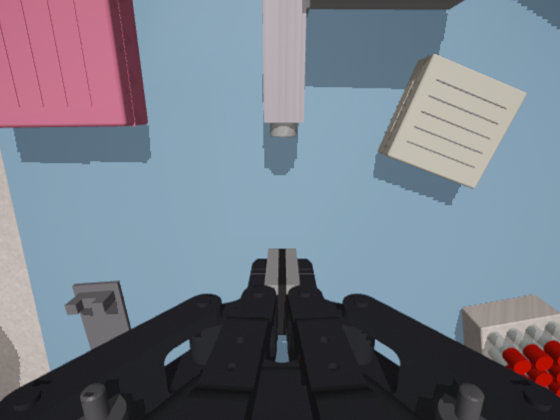

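View pics/s14.png

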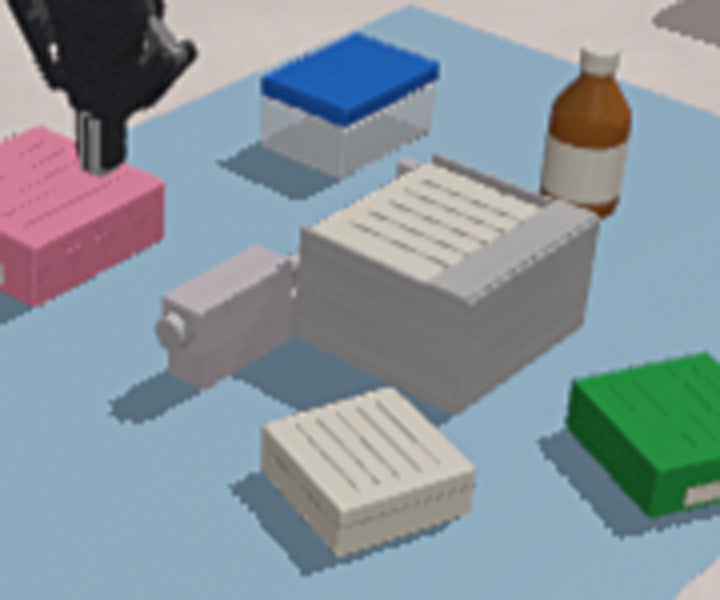

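View pics/t14.png

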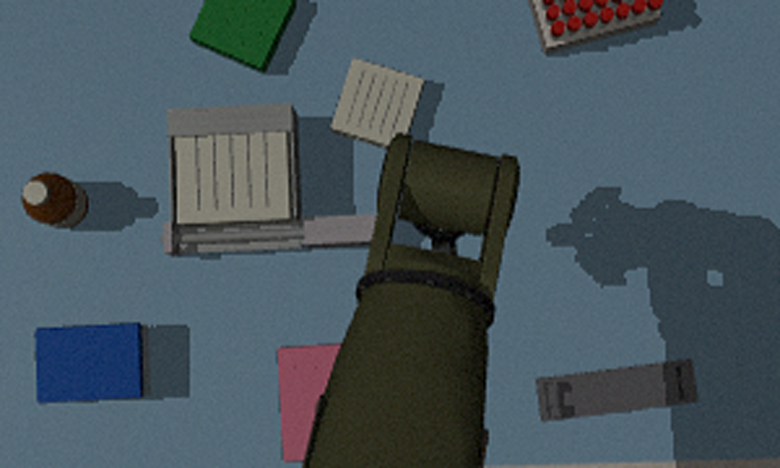

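Call:
{"name": "send_rows", "arguments": {
  "steps": [
    {"linear": [0,0.6,0.5],"angular": [0,0,0],"gripper": 0},
    {"linear": [0,1.0,0.5],"angular": [0,0,0],"gripper": 0},
    {"linear": [0,1.0,0.5],"angular": [0,0,0],"gripper": 0},
    {"linear": [0,1.0,0.5],"angular": [0,0,0],"gripper": 0}
  ]
}}

```text
clock: 28.72
tool_pos: [556.1, 59.8, 259.2]
ee_rot: [-3.141, -0.04, -0.002]
wrist_force: [0.5, 0.0, 0.6]
gripper_width: 0.0
```

Call:
{"name": "send_rows", "arguments": {
  "steps": [
    {"linear": [0,0.5,0],"angular": [0,0,0],"gripper": 0},
    {"linear": [0,0.5,0],"angular": [0,0,0],"gripper": 0},
    {"linear": [0,0.5,0],"angular": [0,0,0],"gripper": 0}
  ]
}}

```text
clock: 29.1
tool_pos: [555.9, 132.2, 257.9]
ee_rot: [3.141, 0.036, -0.002]
wrist_force: [-0.3, -0.4, -0.4]
gripper_width: -0.0
```

```bash
sed -i 's/w3/w15/' rack.py; python3 rack.py | egrep "^(30|62|80|85|[0-9.]+ \[)|keeper"
python3 - <<'E'
import numpy as np
from h import *
d=dict(np.load("w15.npz")); d={k:(v if v.ndim else v.item()) for k,v in d.items()}
P=cloud(d,d); o=np.array([556.1,-28.4]); yr=np.array([-.0223,.99975]); xr=np.array([.99975,.0223])
q=P[...,:2]-o; a=q@yr; b=q@xr; z=P[...,2]
for y in range(-20,280,10):
    m=(np.abs(a-y)<5)&(np.abs(b)<9)&(z>35)&(z<75)
    if m.sum()>10: print(y,((np.percentile(b[m],2)+np.percentile(b[m],98))/2).round(1),np.percentile(z[m],95).round(1),end=" | ")
# finest extent of tip past keeper, head face
m=(np.abs(b)<9)&(z>42)&(z<56)&(a>256)&(a<275); print("\npast keeper n",m.sum(), a[m].max() if m.any() else None)
m=(np.abs(b)<12)&(z>42)&(z<60)&(a<-3)&(a>-30); print("head a range",np.percentile(a[m],[1,99]).round(1) if m.any() else None)
I=d["color"]; cv2.imwrite("pics/w15c.png",cv2.resize(I[:330,100:480],None,fx=2,fy=1.8))
E
```

```text
29.1 [555.91425341 132.15046208 257.87159804] 0.029386806654102687
keeper [280.3  92.5] 0.78 [551.4 222.9  46. ]
keeper [281.5 205.2] 0.19 [555.6 100.   46. ]
30 [ 264  101   10  131 1146] [539.7 138.1] [ 10.2 153.2] 0.96 29.4
30 [284 101 118 131 994] [622.1 139.3] [129.2 153.1] 0.59 29.4
30 [448 121  53  76 222] [775.8 156.4] [96.6  2.4] 64.47 30.1
30 [360 256  69  38 170] [697.7  13.4] [90.6 42.9] 19.24 30.5
62 [261  86  36  11 362] [549.7 223.3] [35.   9.5] 1.43 63.3
62 [265 240  28  18 233] [553.3  52.3] [31.3 21.1] 2.05 61.4
64 [261  86  36  11 391] [549.7 223.3] [35.   9.5] 1.47 63.4
80 [  291   106   111   129 13058] [617.3 144.3] [105.2 132.3] 1.29 79.5
80 [293 238  95   3 169] [619.4  73.6] [101.4   1.6] 1.32 80.1
85 [ 293   99  145  145 5150] [634.1 143.7] [134.3 146.6] 1.36 86.2
87 [ 382   99   56  145 4591] [682. 145.] [ 38.2 146.1] 0.67 86.4
80 0.2 62.6 | 90 0.1 62.2 | 100 -1.1 50.4 | 110 -1.1 50.7 | 120 -1.1 50.6 | 130 -1.1 50.8 | 140 -1.1 50.8 | 150 -1.1 50.5 | 160 -1.1 50.3 | 170 -1.1 50.7 | 180 -0.5 50.3 | 190 -0.5 50.2 | 200 -0.5 50.7 | 210 -0.5 50.5 | 220 -0.5 50.2 | 230 -0.4 50.1 | 240 -0.4 50.3 | 250 0.2 64.5 | 260 0.2 64.6 | 
past keeper n 40 262.6733819874189
head a range None
```

View pics/w15c.png

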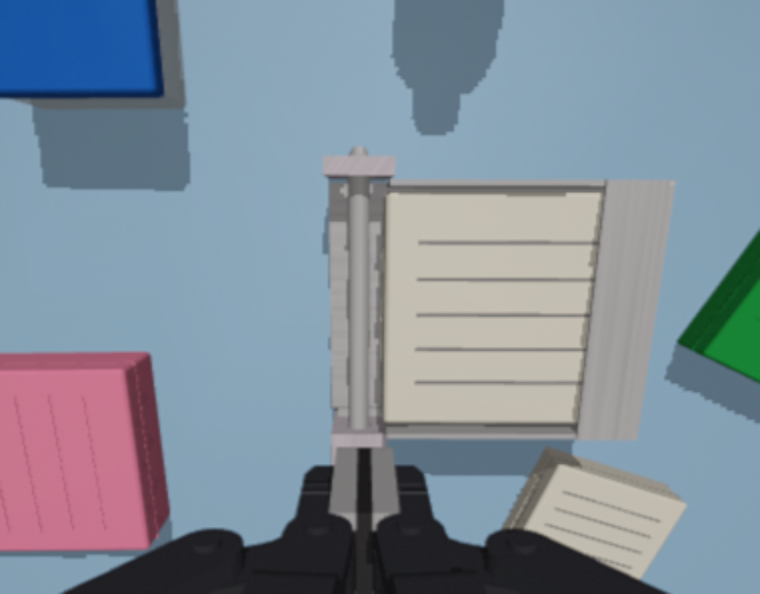

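```bash
python3 -c "
from h import *
print(telemetry.state()['wrist_force']); print(finish_job())"
```

```text
[ 0.76494492 -0.124019   -0.47564604]
the job is handed in; nothing more can be done
None
```

The job is done and handed in at about 29 s of the 72 s allowed. No verdict was reported.

**What I did**
- I pushed the white box back until it met the back wall. The wrist force rose to about 25 N at the predicted position.
- I lifted the rod from its cradle at its balance point and pushed its tip about 123 mm into the sleeve, then let go.
- I took a new hold near the head and pushed on to just short of the sleeve, then let go again.
- I pressed on the head with closed fingers until it met the sleeve, at about 21 N.
- I backed the gripper away from everything.

**What the last checks showed**
- **Rod:** It crosses the opening level and runs through the keeper hole. Its tip reads 262.7 mm from the bore mouth, against 262 mm for home. The head sits against the sleeve.
- **Box:** The front edge reads x of about 565 mm, against about 565.5 mm expected. Two looks differed by about 1 mm (565.9 and 564.7), which is within the camera calibration.
- **Bystanders:** The tip-box reads within 0.5 mm of where it started. The bottle is upright in its old place in the picture, but I did not re-measure it.
- **Disagreements:** The gripper read 9.5 mm on the 12 mm shaft, but the rod was held firm both times. The rod also reads about 1 mm off the bore line, which is within the bore's clearance.

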